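Find the records case with something loose inside and hand it over

ROBOT

A 6-joint arm with a two-finger parallel gripper is mounted at the origin on the work surface. World frame = base frame: x ahead of the robot, y to its left, z up, the work surface at z = 0. Lengths are in mm, angles in rad, forces in N, time in s.
With the tool pointing down it reaches from about 275 to 750 mm from the base axis. Payload 10.2 kg.
Tool frame: the origin (TCP) lies at the very end of the fingers, on their centre line; the grasp point (between the pads) lies 19 mm behind it; z points along the fingers, y is the line along which they close (so a half turn about z gives the same grasp; the last joint's range is limited). The gripper opens to 85 mm and grips with 20 to 120 N. Pads are 22 mm wide; open, the fingers measure 114 mm over their backs; the gripper's body (76 mm by 85 mm) begins 54 mm behind the grasp point. The pads swing forward as they close: fully open they stand 13 mm farther back than shut.
Start: joints at [-1.4, 0.313, 1.498, -0, 1.331, -0.223], TCP at [201.431, -484.827, 231.294] pointing down, gripper open.
Joint ranges: [-2.94, 2.94], [-0.97, 2.17], [0.19, 2.56], [-1.23, 4.37], [0.02, 3.11], [-2.88, 2.88]. Speed limits (rad/s): [2.39, 2.39, 3.01, 3.14, 3.14, 3.14].

INTERFACE

Orientations are given as a unit quaternion [w, x, y, z].
In Python, from rig import * gives the robot as it stands. The module is installed in compiled form; this text tells all that it offers.
- The arm moves only by the shell command python3 -m crank 'ROWS' [FORCE]. ROWS is JSON, a list that holds one entry, the list of rows, each a list of 7 numbers: the shift along the tool's x, y, z in units of 25 mm (1.0 is 25 mm), then the turn, a rotation vector about the tool's x, y, z in units of 8 degrees (1.0 is 8 degrees), then the finger opening in mm, from 0 to 85.4. A call has exactly 8 rows; each row shifts and turns the commanded pose from where the row before left it, along the tool's axes as they then stand; what a row does not reach is not made up. A row lasts 1/10 s, in which the tool goes at most 50 mm and 8.59 degrees, less where a joint would pass 70% of its speed; a pose out of reach is approached as far as the arm can. A call is refused whole if a number of a shift passes 1 or a number of a turn 1, either way. A call with a gripper value outside its range is refused whole. The fingers move at their own pace and stop on an object; FORCE is the grip in N (left out, the last holds). Time passes only in rows, so rows that do not move let the fingers close, or fill a call up. It gives the time, the measured TCP pose, the force, the opening and the grip force at its end, in the units of the state.
- sense(): the state, without advancing time (a new reading comes with each control period).
- capture(name): name is "scene" or "top" or "wrist"; returns the picture (384x512x3 uint8, blue, green, red); there is no depth.
- camera_model(name): a dict with "fx", "fy", "cx", "cy" (pixels), "world_from_camera" (4x4, takes a point from camera to world coordinates); the wrist camera has in their place "T_tool_cam" (4x4, takes a point from camera to tool coordinates, whose origin is the TCP and whose axes are the flange's). Camera axes: x right, y up, looking along -z (the intrinsics and any distortion apply to the point x, -y, -z); pixel columns grow to the right and rows downward; lengths in mm; the calibration is good to about 2 mm. A picture is of the moment at which its call begins: read the wrist's pose just before it. camera_model takes no time and is no camera call.
- finish_job(): hands the job in; it is judged then, once.
The state is a dict: "time_s": time; "joints": joint angles; "dq": joint speeds; "tau": joint torques, N m; "eef_pos": TCP position; "ee_rot": TCP orientation; "force": force on the tool from outside, world axes, zero at the start; "wrist_torque": the same for the moment, N m; "grip_width": opening from 0.0 (shut) to 1.0 (fully open); "grip_force": force on a finger pad.
Only numpy, scipy, OpenCV 4.12 (cv2) and the standard library are available. Lean on these libraries where they do the work, as an engineer would, in place of code of your own. Each camera call takes 0.05 s, during which the arm holds its last target. There are 200 camera calls.

TASK

One of the three sealed green cases on the archive counter has something loose in it: pick up each in turn and shake or rock it from end to end, first the white-labelled, then the yellow, then the red, standing each one upright on the counter again before taking the next. Then take the one that rattled and present it to the clerk across the counter: finish while still holding it, level and still, in the air a hand's breadth above the middle of the dark red hand-over mat, with the other two cases standing on the counter. Leave the stamp, the ink pad, the card tray and the pen pot alone.

Things in the scene. Friction and masses are not known exactly. Their poses are not given: they have to be found in the camera images.
- case_white: sealed green steel case, white labels on lid and front, 120 mm long (own x, within 0.4 rad of world x), 54 mm wide (own y; grip across the middle), 64 mm high, 0.34 to 0.56 kg empty. Origin: centre of underside. Any one of the three (drawn afresh each time) hides a loose 30 mm steel ball, 0.11 kg; the others are empty. Their weights differ too, so weight tells nothing
- case_yellow: sealed green steel case, yellow labels on lid and front, 120 mm long (own x, within 0.4 rad of world x), 54 mm wide (own y; grip across the middle), 64 mm high, 0.34 to 0.56 kg empty. Origin: centre of underside. A ball in it rolls freely 74 mm along x, end to end, when shaken or tilted over 5 degrees. Grip with 25 to 50 N: squeezed over 70 N it can twist in the fingers as a ball hits
- case_red: sealed green steel case, red labels on lid and front, 120 mm long (own x, within 0.4 rad of world x), 54 mm wide (own y; grip across the middle), 64 mm high, 0.34 to 0.56 kg empty. Origin: centre of underside. A ball in it, rolling from end to end, strikes the end walls and shifts the moment on the tool about the case's y axis by 0.08 N m (a ball at +x adds +0.04)
- mat: dark red leather hand-over mat with a thin brass line, fixed, 140 mm (x) by 180 mm (y), 3 mm thick, lying beyond the cases on the far side of the counter; origin: its centre on the counter surface
- stamp: bystander: round wooden hand stamp, 38 mm across, 78 mm high; origin: centre of the underside
- ink_pad: bystander: flat dark ink pad, 75 x 110 x 14 mm; origin: centre of the underside
- card_tray: bystander: wooden tray of index cards, 140 x 90 mm, 65 mm high; origin: centre of the underside
- pen_pot: bystander: steel pot 68 mm across, 85 mm high, with pens up to 143 mm; origin: centre of the underside
Mind the look-alikes: they are no part of the job. Leave any grey or pink look-alike of the mat alone.

How it is judged:
By the outcome, as a careful person would: the job done as asked, in the order asked, and still so for the second after the job is handed in, while the arm keeps its last pose, push and grip.
It also fails if it takes over 72 s, if anything falls off the work surface, if the arm or the gripper's body presses on something with over 40 N, if the wrist force passes 120 N, or if a joint passes its speed limit or range.

## Working session

There is one attempt and no reset: what is moved stays moved. The work goes in short steps, Python scripts to look and compute and a shell command to move; the robot and the scene stay as the last step left them, time stands still between calls to the robot, and variables do not carry over. Pictures are saved under pics/ and viewed, at most 10 in all, crops included, and the job is handed in when it is done.

```bash
mkdir -p pics; python3 - <<'E'
from rig import *
import cv2,numpy as np
s=sense();print(s)
for n in("scene","top"):
    cv2.imwrite(f"pics/{n}0.png",capture(n));m=camera_model(n);print(n,{k:np.round(v,4).tolist() for k,v in m.items()})
print({k:np.round(v,4).tolist() for k,v in camera_model("wrist").items()})
E
```

```text
{'time_s': 0.0, 'joints': array([-1.40040346e+00,  3.13456188e-01,  1.49842251e+00, -7.44962578e-06,
        1.33104907e+00, -2.23433774e-01]), 'dq': array([ 0.00012063, -0.00103588, -0.00112113,  0.00062533,  0.00028976,
       -0.00165089]), 'tau': array([-1.16357089e-03, -4.12272406e+01, -2.59745854e+01, -2.31322274e-04,
        4.14251379e-03,  1.79698492e-05]), 'eef_pos': array([ 201.38033243, -484.55539278,  230.73741118]), 'ee_rot': array([-6.67421038e-04,  9.80674745e-01,  1.95644064e-01,  1.40855020e-05]), 'force': array([ 0.43963561, -0.08712536, -0.11685073]), 'wrist_torque': array([-0.02789087, -0.05272115,  0.02402186]), 'grip_force': 0.0, 'grip_width': 1.0003815212507505}
scene {'fx': 434.1341, 'fy': 434.1341, 'cx': 255.6215, 'cy': 193.269, 'world_from_camera': [[-0.787, -0.4734, 0.3956, 955.0743], [0.6168, -0.592, 0.5187, 613.7855], [-0.0113, 0.6523, 0.7579, 956.1739], [0.0, 0.0, 0.0, 1.0]]}
top {'fx': 451.6126, 'fy': 451.6126, 'cx': 251.7468, 'cy': 191.1454, 'world_from_camera': [[0.0166, 0.9874, -0.1572, 276.8915], [-0.9998, 0.0143, -0.0161, -27.5917], [-0.0137, 0.1574, 0.9874, 1346.2655], [0.0, 0.0, 0.0, 1.0]]}
{'fx': 318.7314, 'fy': 318.7314, 'cx': 257.5655, 'cy': 193.7083, 'T_tool_cam': [[-0.0007, 0.9584, 0.2853, 73.2355], [1.0, 0.0008, -0.0003, 0.5573], [-0.0005, 0.2853, -0.9584, -143.2227], [0.0, 0.0, 0.0, 1.0]]}
```

View pics/top0.png

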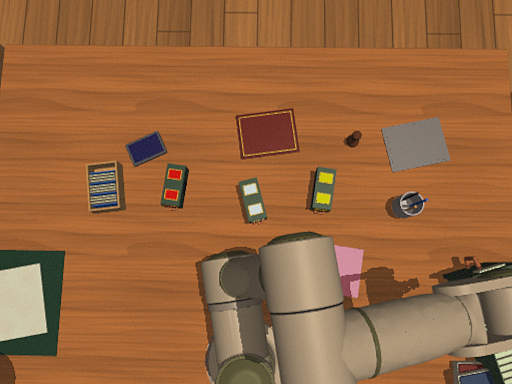

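View pics/scene0.png

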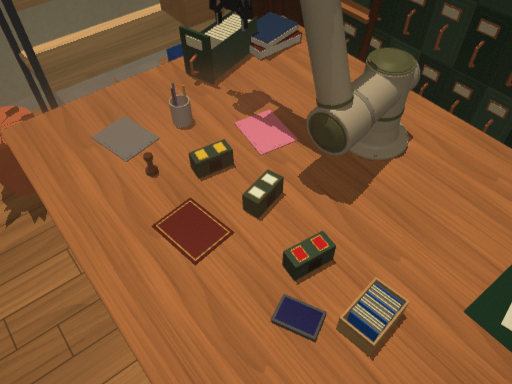

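The top view shows three green cases: red-labelled (174,186), white (252,200) and yellow (323,190). For the mat there are three candidates: dark red with a brass line (267,133), grey (416,145) and pink (345,270). Only the first fits the description. The stamp is at (353,139), the ink pad (146,149), the tray (105,187) and the pot (408,205). I'll enlarge both views to confirm and measure.

```bash
python3 - <<'E'
import cv2
t=cv2.imread("pics/top0.png")[100:230,150:350];s=cv2.imread("pics/scene0.png")[130:280,150:350]
for n,i,x0,y0 in(("topc",t,150,100),("scenec",s,150,130)):
    i=cv2.resize(i,None,fx=4,fy=4,interpolation=cv2.INTER_CUBIC)
    for k in range(0,i.shape[1],80): cv2.putText(i,str(x0+k//4),(k,10),0,.4,(255,255,255),1);i[::8,k]=255
    for k in range(0,i.shape[0],80): cv2.putText(i,str(y0+k//4),(0,k+10),0,.4,(255,255,255),1);i[k,::8]=255
    cv2.imwrite(f"pics/{n}.png",i)
E
```

```text
(no output)
```

View pics/topc.png

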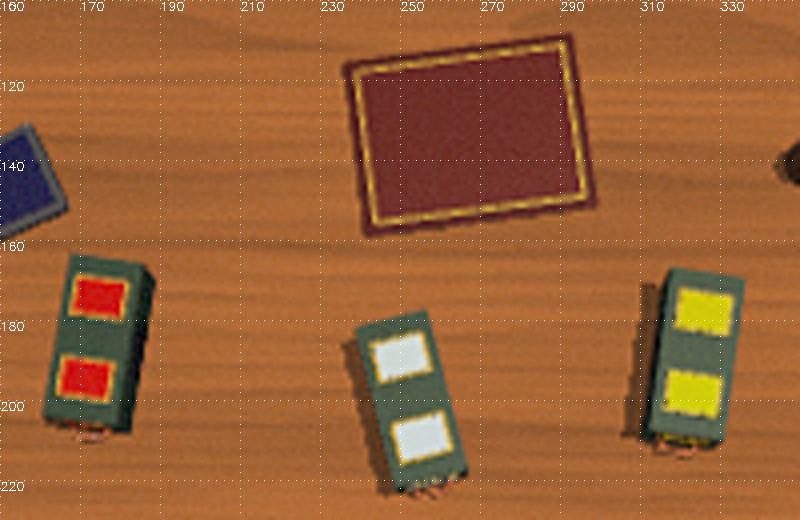

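View pics/scenec.png

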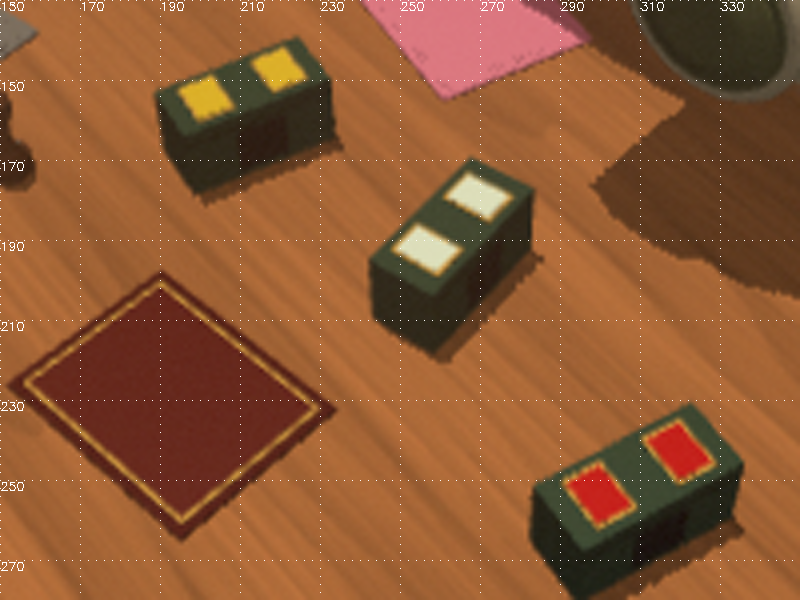

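The crops confirm the dark red, brass-lined mat and the three cases. Next I triangulate the label centres and mat corners from the two views.

```bash
cat > h.py <<'E'
from rig import *
import numpy as np
def ray(n,u,v):
    m=camera_model(n);T=np.array(m["world_from_camera"])
    d=T[:3,:3]@[(u-m["cx"])/m["fx"],-(v-m["cy"])/m["fy"],-1];return T[:3,3],d/np.linalg.norm(d)
def tri(a,b):
    (o,d),(p,e)=ray("top",*a),ray("scene",*b)
    s=np.linalg.lstsq(np.c_[d,-e],p-o,rcond=None)[0];x,y=o+s[0]*d,p+s[1]*e
    return (x+y)/2,np.linalg.norm(x-y)
def atz(n,u,v,z):
    o,d=ray(n,u,v);return o+d*(z-o[2])/d[2]
E
python3 - <<'E'
from h import *
T=lambda u,v:(150+u/4,100+v/4)
S=lambda u,v:(150+u/4,130+v/4)
for n,f,g in(("white",((401,357),(427,249)),((422,437),(478,196))),("yellow",((704,312),(205,99)),((693,392),(278,68))),("red",((100,298),(599,495)),((86,380),(678,451)))):
    F,e=tri(T(*f[0]),S(*f[1]));G,k=tri(T(*g[0]),S(*g[1]));d=F-G
    print(n,((F+G)/2).round(1),"yaw",np.arctan2(d[1],d[0]).round(3),np.linalg.norm(d).round(1),e.round(1),k.round(1))
c=[tri(T(*a),S(*b)) for a,b in(((345,64),(181,540)),((570,36),(10,385)),((595,207),(160,271)),((367,236),(335,410)))]
for p,e in c:print(p.round(1),e.round(1))
print("mat",np.mean([p for p,e in c],0).round(1))
E
```

```text
white [456.3  -8.7  62.4] yaw 0.269 60.0 4.4 4.5
yellow [ 492.  -214.6   62.2] yaw -0.153 60.0 3.9 4.6
red [495.6 222.4  61.7] yaw -0.117 60.3 4.8 3.5
[725.8  48.4  -4.3] 5.6
[ 750.6 -126.8   -2.6] 3.9
[ 614.7 -146.8   -0.7] 1.7
[588.8  28.5  -2.9] 5.4
mat [670.  -49.2  -2.6]
```

```bash
cat >> h.py <<'E'
from scipy.spatial.transform import Rotation as R
def plan(x,y,z,yaw):
    "turn (8 deg units, tool axes) to point down at yaw, then shift (25 mm units) in the turned tool axes"
    s=sense();q=s["ee_rot"];a=R.from_quat([q[1],q[2],q[3],q[0]])
    b=R.from_euler("z",yaw)*R.from_euler("x",np.pi)
    print("t",round(s["time_s"],2),"pos",s["eef_pos"].round(1),"turn",np.round(np.degrees((a.inv()*b).as_rotvec())/8,2),"shift",np.round(b.inv().apply(np.array([x,y,z])-s["eef_pos"])/25,2),
     "F",s["force"].round(1),"M",s["wrist_torque"].round(3),"Mtool",a.inv().apply(s["wrist_torque"]).round(3),"grip",round(s["grip_width"],3),round(s["grip_force"],1))
E
cat > p.py <<'E'
import sys
from h import *
plan(*map(float,sys.argv[1:]))
E
python3 p.py 456 -9 140 .269; python3 p.py 456 -9 22 .269
```

```text
t 0.1 pos [ 201.4 -484.6  230.8] turn [-0.01 -0.    0.89] shift [ 14.87 -15.63   3.63] F [0.4 0.5 1. ] M [-0.029 -0.049  0.034] Mtool [-0.045  0.034 -0.034] grip 0.999 0.0
t 0.1 pos [ 201.4 -484.6  230.8] turn [-0.01 -0.    0.89] shift [ 14.87 -15.63   8.35] F [0.4 0.5 1. ] M [-0.029 -0.049  0.034] Mtool [-0.045  0.034 -0.034] grip 0.999 0.0
```

```bash
python3 -m crank '[[[0,0,0,0,0,0.89,85],[0.5,-0.5,0,0,0,0,85],[0.9,-1,0,0,0,0,85],[0.95,-1,0,0,0,0,85],[0.95,-1,0,0,0,0,85],[0.95,-1,0,0,0,0,85],[0.95,-1,0,0,0,0,85],[0.95,-1,0,0,0,0,85]]]' 35 >/dev/null
python3 -m crank '[[[0.95,-1,0,0,0,0,85],[0.95,-1,0,0,0,0,85],[0.95,-1,0,0,0,0,85],[0.95,-1,0,0,0,0,85],[0.95,-1,0.3,0,0,0,85],[0.95,-1,0.5,0,0,0,85],[0.95,-1,0.5,0,0,0,85],[0.95,-1,0.5,0,0,0,85]]]'
python3 p.py 456 -9 140 .269
python3 - <<'E'
from h import *
import cv2
cv2.imwrite("pics/w1.png",capture("wrist"))
E
```

```text
time_s: 1.7
eef_pos: [436.6, -42.4, 185.7]
ee_rot: [-0.0, 0.991, 0.134, -0.0]
force: [1.4, -0.1, 0.2]
grip_width: 0.993
grip_force: 0.0
t 1.7 pos [436.6 -42.4 185.7] turn [-0.  0.  0.] shift [ 1.1  -1.08  1.83] F [ 1.4 -0.1  0.2] M [ 0.005 -0.086 -0.071] Mtool [-0.018  0.084  0.071] grip 0.993 0.0
```

View pics/w1.png

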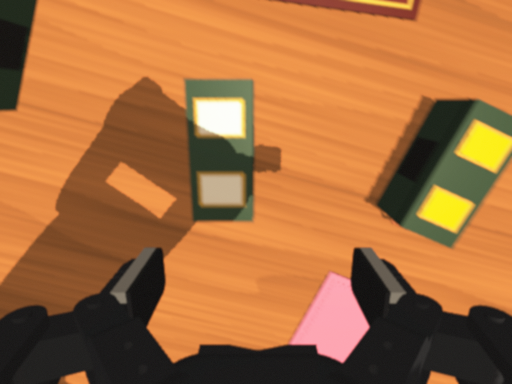

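Wrist view: the white case's labels are at (219,117) and (221,189), with yellow's to the right at about (483,145) and (445,209). I'll locate both from here.

```bash
cat >> h.py <<'E'
def watz(pos,q,u,v,z):
    m=camera_model("wrist");T=np.array(m["T_tool_cam"]);A=R.from_quat([q[1],q[2],q[3],q[0]])
    o=pos+A.apply(T[:3,3]);d=A.apply(T[:3,:3]@[(u-m["cx"])/m["fx"],-(v-m["cy"])/m["fy"],-1])
    return o+d*(z-o[2])/d[2]
E
python3 - <<'E'
from h import *
q=[0,.991,.134,0];p=np.array([436.6,-42.4,185.7])
for a,b in(((219.5,117.5),(221,189.5)),((483.5,145.5),(445.5,209.5))):
    F,G=watz(p,q,*a,64),watz(p,q,*b,64);d=F-G;print((F+G)/2,np.arctan2(d[1],d[0]),np.linalg.norm(d))
E
python3 p.py 456 -9 22 .269
```

```text
[456.00831718  -5.28569857  64.        ] 0.25540366076004156 60.58049071174114
[ 491.27049253 -211.01494629   64.        ] -0.10611097890298012 60.44201404282847
t 1.75 pos [437.1 -39.  183.9] turn [-0.02  0.01  0.02] shift [ 1.05 -0.95  6.47] F [-2.2  1.8 -2.9] M [ 0.058  0.083 -0.022] Mtool [ 0.078 -0.064  0.022] grip 0.995 0.0
```

```bash
python3 -m crank '[[[0.5,-0.5,0.5,0,0,0,85],[0.5,-0.5,1,0,0,0,85],[0,0,0.8,0,0,0,85],[0,0,0,0,0,0,85],[0,0,0,0,0,0,85],[0,0,0,0,0,0,85],[0,0,0,0,0,0,85],[0,0,0,0,0,0,85]]]' >/dev/null; python3 p.py 456 -7 22 .262
```

```text
t 2.55 pos [453.9 -13.4 129.4] turn [ 0.   -0.01  0.05] shift [ 0.15 -0.22  4.3 ] F [-0.2  0.5 -0.2] M [ 0.028 -0.038 -0.002] Mtool [0.017 0.044 0.002] grip 0.997 0.0
```

```bash
python3 -m crank '[[[0.15,-0.22,0.6,0,0,0.05,85],[0,0,1,0,0,0,85],[0,0,1,0,0,0,85],[0,0,1,0,0,0,85],[0,0,0.5,0,0,0,85],[0,0,0.2,0,0,0,85],[0,0,0,0,0,0,85],[0,0,0,0,0,0,85]]]' 35 >/dev/null; python3 p.py 456 -7 22 .262
python3 -m crank '[[[0,0,0,0,0,0,40],[0,0,0,0,0,0,40],[0,0,0,0,0,0,40],[0,0,0,0,0,0,40],[0,0,0,0,0,0,40],[0,0,0,0,0,0,40],[0,0,0,0,0,0,40],[0,0,0,0,0,0,40]]]' 35 >/dev/null; python3 p.py 456 -7 22 .262
```

```text
t 3.35 pos [456.3  -7.   22.1] turn [ 0.01 -0.01  0.  ] shift [-0.01 -0.    0.  ] F [-0.1  0.8 -0.6] M [ 0.025  0.019 -0.02 ] Mtool [ 0.029 -0.012  0.02 ] grip 0.998 0.0
t 4.15 pos [456.2  -6.9  21.9] turn [ 0.   -0.01  0.  ] shift [-0.01  0.   -0.  ] F [-1.5 -0.   6.3] M [0.186 0.208 0.044] Mtool [ 0.234 -0.153 -0.044] grip 0.627 37.8
```

```bash
cat > samp.py <<'E'
from h import *
L=[]
for i in range(8):
    capture("wrist");s=sense();q=s["ee_rot"];a=R.from_quat([q[1],q[2],q[3],q[0]]);L.append(np.r_[a.inv().apply(s["wrist_torque"]),s["force"]])
L=np.array(L);print("t",round(s["time_s"],2),"Mtool",L[:,:3].mean(0).round(3),"sd",L[:,:3].std(0).round(3),"My",L[:,1].round(3),"F",L[:,3:].mean(0).round(2),"pos",s["eef_pos"].round(1),"z-axis",a.as_matrix()[:,2].round(3),round(s["grip_width"],3))
E
python3 -m crank '[[[0,0,-0.5,0,0,0,40],[0,0,-1,0,0,0,40],[0,0,-1,0,0,0,40],[0,0,-0.5,0,0,0,40],[0,0,0,0,0,0,40],[0,0,0,0,0,0,40],[0,0,0,0,0,0,40],[0,0,0,0,0,0,40]]]' >/dev/null
python3 samp.py
python3 -m crank '[[[0,0,0,0,0.7,0,40],[0,0,0,0,1,0,40],[0,0,0,0,0.3,0,40],[0,0,0,0,0,0,40],[0,0,0,0,0,0,40],[0,0,0,0,0,0,40],[0,0,0,0,0,0,40],[0,0,0,0,0,0,40]]]' >/dev/null
python3 samp.py
python3 -m crank '[[[0,0,0,0,-0.5,0,40],[0,0,0,0,-1,0,40],[0,0,0,0,-0.5,0,40],[0,0,0,0,0,0,40],[0,0,0,0,0,0,40],[0,0,0,0,0,0,40],[0,0,0,0,0,0,40],[0,0,0,0,0,0,40]]]' >/dev/null
python3 samp.py
python3 -m crank '[[[0,0,0,0,-0.7,0,40],[0,0,0,0,-1,0,40],[0,0,0,0,-0.3,0,40],[0,0,0,0,0,0,40],[0,0,0,0,0,0,40],[0,0,0,0,0,0,40],[0,0,0,0,0,0,40],[0,0,0,0,0,0,40]]]' >/dev/null
python3 samp.py
python3 -m crank '[[[0,0,0,0,0.5,0,40],[0,0,0,0,1,0,40],[0,0,0,0,0.5,0,40],[0,0,0,0,0,0,40],[0,0,0,0,0,0,40],[0,0,0,0,0,0,40],[0,0,0,0,0,0,40],[0,0,0,0,0,0,40]]]' >/dev/null
python3 samp.py
```

```text
t 5.35 Mtool [0.008 0.013 0.021] sd [0.035 0.04  0.021] My [ 0.014 -0.033  0.103  0.009  0.017 -0.02  -0.018  0.032] F [ 0.03  0.04 -5.38] pos [455.8  -6.8  96.3] z-axis [-0.  0. -1.] 0.626
t 6.55 Mtool [ 0.017 -0.382 -0.006] sd [0.024 0.028 0.013] My [-0.388 -0.368 -0.4   -0.395 -0.378 -0.367 -0.431 -0.33 ] F [-0.08 -0.24 -4.98] pos [455.8  -6.8  96.3] z-axis [ 0.266  0.072 -0.961] 0.629
t 7.75 Mtool [0.001 0.009 0.009] sd [0.028 0.031 0.025] My [ 0.005  0.036 -0.026 -0.021 -0.008 -0.016  0.047  0.059] F [ 0.11 -0.16 -5.55] pos [455.8  -6.8  96.3] z-axis [ 0.  0. -1.] 0.627
t 8.95 Mtool [ 0.017  0.395 -0.014] sd [0.02  0.028 0.026] My [0.346 0.366 0.392 0.437 0.381 0.419 0.417 0.4  ] F [ 0.26 -0.02 -5.6 ] pos [455.8  -6.8  96.3] z-axis [-0.266 -0.072 -0.961] 0.629
t 10.15 Mtool [-0.003  0.003  0.005] sd [0.017 0.026 0.025] My [ 0.004 -0.026  0.033  0.02   0.042 -0.033  0.006 -0.024] F [-0.18 -0.2  -5.49] pos [455.8  -6.8  96.3] z-axis [-0. -0. -1.] 0.627
```

White is empty: My is level at 0.009 and then 0.003 after opposite tilts. Now I set it down and go to yellow.

```bash
python3 -m crank '[[[0,0,0.5,0,0,0,40],[0,0,1,0,0,0,40],[0,0,0.9,0,0,0,40],[0,0,0.4,0,0,0,40],[0,0,0.17,0,0,0,40],[0,0,0,0,0,0,40],[0,0,0,0,0,0,40],[0,0,0,0,0,0,40]]]' >/dev/null; python3 p.py 456 -7 22 .262
python3 -m crank '[[[0,0,0,0,0,0,85],[0,0,0,0,0,0,85],[0,0,0,0,0,0,85],[0,0,0,0,0,0,85],[0,0,0,0,0,0,85],[0,0,0,0,0,0,85],[0,0,-0.6,0,0,0,85],[0,0,-1,0,0,0,85]]]' >/dev/null
python3 -m crank '[[[0,0,-1,0,0,0,85],[0,0,-1,0,0,0,85],[0,0,-0.4,0,0,0.5,85],[0,0,0,0,0,1,85],[0,0,0,0,0,1,85],[0,0,0,0,0,0.3,85],[0,0,0,0,0,0,85],[0,0,0,0,0,0,85]]]' >/dev/null; python3 p.py 492 -213 118 -.13
```

```text
t 10.95 pos [456.3  -6.9  22.6] turn [ 0.   -0.01  0.  ] shift [-0.01 -0.    0.02] F [ 0.1  0.3 -6.4] M [0.015 0.015 0.008] Mtool [ 0.018 -0.011 -0.008] grip 0.626 39.7
t 12.55 pos [455.8  -6.8 122. ] turn [-0.    0.    0.02] shift [2.5  7.99 0.16] F [ 0.5  0.3 -0.6] M [ 0.103 -0.007 -0.044] Mtool [ 0.103 -0.006  0.044] grip 0.997 0.0
```

```bash
python3 -m crank '[[[0.2,0.5,0,0,0,0,85],[0.3,1,0,0,0,0,85],[0.3,1,0,0,0,0,85],[0.3,1,0,0,0,0,85],[0.3,1,0,0,0,0,85],[0.3,1,0,0,0,0,85],[0.3,1,0,0,0,0,85],[0.3,1,0,0,0,0,85]]]' >/dev/null
python3 -m crank '[[[0.2,0.49,0,0,0,0.02,85],[0,0,0.3,0,0,0,85],[0,0,0,0,0,0,85],[0,0,0,0,0,0,85],[0,0,0,0,0,0,85],[0,0,0,0,0,0,85],[0,0,0,0,0,0,85],[0,0,0,0,0,0,85]]]' >/dev/null
python3 p.py 492 -213 22 -.13
python3 - <<'E'
from h import *
import cv2
s=sense();i=capture("wrist");cv2.imwrite("pics/w2.png",i)
# yellow label blobs
h=cv2.cvtColor(i,cv2.COLOR_BGR2HSV);m=cv2.inRange(h,(24,150,90),(36,255,255))
n,l,st,c=cv2.connectedComponentsWithStats(m)
P=[]
for k in range(1,n):
    if st[k,4]>300:
        w=watz(s["eef_pos"],s["ee_rot"],*c[k],64);print(st[k],c[k].round(1),w.round(1))
E
```

```text
t 14.15 pos [ 492.3 -212.8  114.7] turn [ 0.   -0.   -0.01] shift [-0.01  0.01  3.71] F [ 0.2 -0.8  0. ] M [-0.02   0.035 -0.047] Mtool [-0.024 -0.033  0.047] grip 0.993 0.0
[ 226  152   65   46 2516] [260.6 172.1] [ 521.6 -218.8   64. ]
[261 248  23  33 526] [274.7 265.9] [ 455.6 -219.8   64. ]
```

View pics/w2.png

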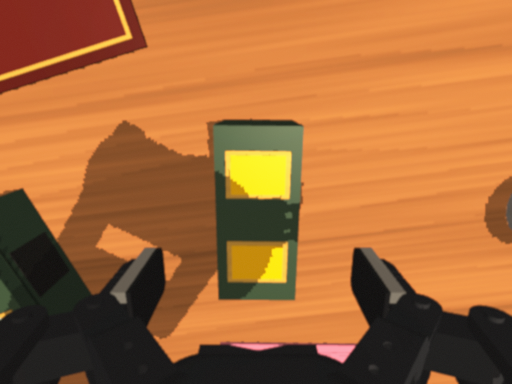

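The yellow case is centred between the fingers, with labels at (258,175) and (258,262). Its axis is aligned, so I descend, grip and rock it.

```bash
python3 -m crank '[[[-0.08,0,0.5,0,0,0,85],[0,0,1,0,0,0,85],[0,0,1,0,0,0,85],[0,0,0.7,0,0,0,85],[0,0,0.4,0,0,0,85],[0,0,0.1,0,0,0,85],[0,0,0,0,0,0,85],[0,0,0,0,0,0,85]]]' >/dev/null; python3 p.py 490 -213 22 -.13
python3 -m crank '[[[0,0,0,0,0,0,40],[0,0,0,0,0,0,40],[0,0,0,0,0,0,40],[0,0,0,0,0,0,40],[0,0,0,0,0,0,40],[0,0,0,0,0,0,40],[0,0,0,0,0,0,40],[0,0,0,0,0,0,40]]]' 35 >/dev/null; python3 p.py 490 -213 22 -.13
python3 -m crank '[[[0,0,-0.5,0,0,0,40],[0,0,-1,0,0,0,40],[0,0,-1,0,0,0,40],[0,0,-0.5,0,0,0,40],[0,0,0,0,0,0,40],[0,0,0,0,0,0,40],[0,0,0,0,0,0,40],[0,0,0,0,0,0,40]]]' >/dev/null
python3 samp.py
python3 -m crank '[[[0,0,0,0,0.7,0,40],[0,0,0,0,1,0,40],[0,0,0,0,0.3,0,40],[0,0,0,0,0,0,40],[0,0,0,0,0,0,40],[0,0,0,0,0,0,40],[0,0,0,0,0,0,40],[0,0,0,0,0,0,40]]]' >/dev/null
python3 samp.py
python3 -m crank '[[[0,0,0,0,-0.5,0,40],[0,0,0,0,-1,0,40],[0,0,0,0,-0.5,0,40],[0,0,0,0,0,0,40],[0,0,0,0,0,0,40],[0,0,0,0,0,0,40],[0,0,0,0,0,0,40],[0,0,0,0,0,0,40]]]' >/dev/null
python3 samp.py
python3 -m crank '[[[0,0,0,0,-0.7,0,40],[0,0,0,0,-1,0,40],[0,0,0,0,-0.3,0,40],[0,0,0,0,0,0,40],[0,0,0,0,0,0,40],[0,0,0,0,0,0,40],[0,0,0,0,0,0,40],[0,0,0,0,0,0,40]]]' >/dev/null
python3 samp.py
python3 -m crank '[[[0,0,0,0,0.5,0,40],[0,0,0,0,1,0,40],[0,0,0,0,0.5,0,40],[0,0,0,0,0,0,40],[0,0,0,0,0,0,40],[0,0,0,0,0,0,40],[0,0,0,0,0,0,40],[0,0,0,0,0,0,40]]]' >/dev/null
python3 samp.py
```

```text
t 15.0 pos [ 490.7 -213.    22.9] turn [ 0.01 -0.01 -0.01] shift [-0.03  0.01  0.04] F [-0.7 -0.1 -0.1] M [-0.007  0.019  0.017] Mtool [-0.009 -0.018 -0.017] grip 0.994 0.0
t 15.8 pos [ 490.6 -212.9   22.6] turn [ 0.   -0.01 -0.01] shift [-0.02  0.01  0.02] F [-1.5  1.   6.5] M [-0.044  0.114 -0.038] Mtool [-0.058 -0.107  0.037] grip 0.628 38.4
t 17.0 Mtool [ 0.024  0.017 -0.001] sd [0.028 0.024 0.015] My [ 0.03  -0.035  0.047  0.04   0.027  0.01  -0.001  0.016] F [-0.02  0.27 -3.5 ] pos [ 490.3 -212.7   97. ] z-axis [-0.  0. -1.] 0.627
t 18.2 Mtool [ 0.025 -0.303  0.004] sd [0.018 0.031 0.023] My [-0.306 -0.37  -0.308 -0.313 -0.254 -0.298 -0.28  -0.294] F [-0.05 -0.14 -3.16] pos [ 490.3 -212.7   97.1] z-axis [ 0.273 -0.036 -0.961] 0.624
t 19.4 Mtool [ 0.014  0.001 -0.003] sd [0.039 0.028 0.026] My [-0.017 -0.026  0.063  0.015 -0.019 -0.019 -0.012  0.021] F [ 0.09  0.2  -3.63] pos [ 490.3 -212.7   97. ] z-axis [ 0.  0. -1.] 0.628
t 20.6 Mtool [-0.003  0.29  -0.002] sd [0.024 0.02  0.033] My [0.32  0.286 0.287 0.257 0.267 0.291 0.305 0.309] F [ 0.13 -0.08 -3.36] pos [ 490.3 -212.7   97. ] z-axis [-0.273  0.036 -0.961] 0.629
t 21.8 Mtool [0.006 0.004 0.006] sd [0.026 0.026 0.024] My [ 0.017 -0.017 -0.045  0.002  0.006  0.045  0.028 -0.008] F [ 0.17 -0.06 -3.69] pos [ 490.3 -212.7   97.1] z-axis [-0. -0. -1.] 0.628
```

Yellow is also empty: My is level at 0.001 and then 0.004. I set it down and go to red, looking from above before gripping.

```bash
python3 -m crank '[[[0,0,0.5,0,0,0,40],[0,0,1,0,0,0,40],[0,0,0.9,0,0,0,40],[0,0,0.4,0,0,0,40],[0,0,0.17,0,0,0,40],[0,0,0,0,0,0,40],[0,0,0,0,0,0,40],[0,0,0,0,0,0,40]]]' >/dev/null; python3 p.py 490 -213 22 -.13
python3 -m crank '[[[0,0,0,0,0,0,85],[0,0,0,0,0,0,85],[0,0,0,0,0,0,85],[0,0,0,0,0,0,85],[0,0,0,0,0,0,85],[0,0,0,0,0,0,85],[0,0,-0.6,0,0,0,85],[0,0,-1,0,0,0,85]]]' >/dev/null
python3 -m crank '[[[0,0,-1,0,0,0,85],[0,0,-1,0,0,0,85],[0,0,-0.4,0,0,0,85],[0,0,0,0,0,0,85],[0,-0.5,0,0,0,0,85],[0,-1,0,0,0,0,85],[0,-1,0,0,0,0,85],[0,-1,0,0,0,0,85]]]' >/dev/null
python3 -m crank '[[[0,-1,0,0,0,0,85],[0,-1,0,0,0,0,85],[0,-1,0,0,0,0,85],[0,-1,0,0,0,0,85],[0,-1,0,0,0,0,85],[0,-1,0,0,0,0,85],[0,-1,0,0,0,0,85],[0,-1,0,0,0,0,85]]]' >/dev/null
python3 p.py 495 224 118 -.115
```

```text
t 22.6 pos [ 490.5 -212.9   23.1] turn [ 0.   -0.01 -0.01] shift [-0.02  0.01  0.04] F [-0.6  0.7 -3.3] M [ 0.039 -0.077  0.037] Mtool [ 0.049  0.071 -0.037] grip 0.625 38.1
t 25.0 pos [526.9  74.2 121.2] turn [-0.    0.02 -0.11] shift [-1.95 -5.8   0.13] F [ 0.1 -0.8 -0.1] M [-0.027  0.011 -0.039] Mtool [-0.028 -0.008  0.039] grip 0.999 0.0
```

```bash
python3 -m crank '[[[-0.35,-1,0,0,0,-0.1,85],[-0.35,-1,0,0,0,0,85],[-0.35,-1,0,0,0,0,85],[-0.35,-1,0,0,0,0,85],[-0.35,-1,0,0,0,0,85],[-0.2,-0.6,0.1,0,0,0,85],[0,0,0,0,0,0,85],[0,0,0,0,0,0,85]]]' >/dev/null
python3 -m crank '[[[0,0,0.1,0,0,0,85],[0,0,0.1,0,0,0,85],[0,0,0,0,0,0,85],[0,0,0,0,0,0,85],[0,0,0,0,0,0,85],[0,0,0,0,0,0,85],[0,0,0,0,0,0,85],[0,0,0,0,0,0,85]]]' >/dev/null
python3 p.py 495 224 22 -.115
python3 - <<'E'
from h import *
import cv2
s=sense();print(s["eef_pos"],s["ee_rot"]);cv2.imwrite("pics/w3.png",capture("wrist"))
for u,v in((258,175),(258,262)):print(watz(s["eef_pos"],s["ee_rot"],u,v,64))
E
```

```text
t 26.6 pos [496.2 217.2 115.3] turn [-0.   -0.   -0.02] shift [-0.08 -0.26  3.73] F [-0.1  0.2 -0.1] M [0.03  0.041 0.024] Mtool [ 0.025 -0.044 -0.024] grip 0.993 0.0
[496.21363918 217.19850014 115.33090072] [-2.59584706e-05  9.98282799e-01 -5.85785908e-02  3.48485965e-05]
[523.75095217 213.4748362   64.        ]
[463.49870662 220.59092804  64.        ]
```

View pics/w3.png

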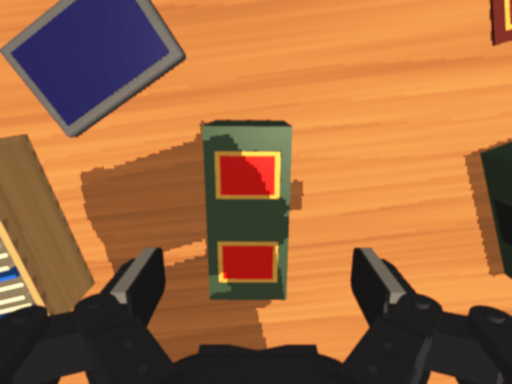

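Red labels are at (248,175) and (248,262), aligned but 10 px (7 mm) left of the tool axis. I correct that, grip and rock it.

```bash
python3 -m crank '[[[-0.08,-0.27,0.5,0,0,0,85],[0,0,1,0,0,0,85],[0,0,1,0,0,0,85],[0,0,0.7,0,0,0,85],[0,0,0.4,0,0,0,85],[0,0,0.12,0,0,0,85],[0,0,0,0,0,0,85],[0,0,0,0,0,0,85]]]' >/dev/null; python3 p.py 494 224 22 -.117
python3 -m crank '[[[0,0,0,0,0,0,40],[0,0,0,0,0,0,40],[0,0,0,0,0,0,40],[0,0,0,0,0,0,40],[0,0,0,0,0,0,40],[0,0,0,0,0,0,40],[0,0,0,0,0,0,40],[0,0,0,0,0,0,40]]]' 35 >/dev/null; python3 p.py 494 224 22 -.117
python3 -m crank '[[[0,0,-0.5,0,0,0,40],[0,0,-1,0,0,0,40],[0,0,-1,0,0,0,40],[0,0,-0.5,0,0,0,40],[0,0,0,0,0,0,40],[0,0,0,0,0,0,40],[0,0,0,0,0,0,40],[0,0,0,0,0,0,40]]]' >/dev/null
python3 samp.py
python3 -m crank '[[[0,0,0,0,0.7,0,40],[0,0,0,0,1,0,40],[0,0,0,0,0.3,0,40],[0,0,0,0,0,0,40],[0,0,0,0,0,0,40],[0,0,0,0,0,0,40],[0,0,0,0,0,0,40],[0,0,0,0,0,0,40]]]' >/dev/null
python3 samp.py
python3 -m crank '[[[0,0,0,0,-0.5,0,40],[0,0,0,0,-1,0,40],[0,0,0,0,-0.5,0,40],[0,0,0,0,0,0,40],[0,0,0,0,0,0,40],[0,0,0,0,0,0,40],[0,0,0,0,0,0,40],[0,0,0,0,0,0,40]]]' >/dev/null
python3 samp.py
python3 -m crank '[[[0,0,0,0,-0.7,0,40],[0,0,0,0,-1,0,40],[0,0,0,0,-0.3,0,40],[0,0,0,0,0,0,40],[0,0,0,0,0,0,40],[0,0,0,0,0,0,40],[0,0,0,0,0,0,40],[0,0,0,0,0,0,40]]]' >/dev/null
python3 samp.py
python3 -m crank '[[[0,0,0,0,0.5,0,40],[0,0,0,0,1,0,40],[0,0,0,0,0.5,0,40],[0,0,0,0,0,0,40],[0,0,0,0,0,0,40],[0,0,0,0,0,0,40],[0,0,0,0,0,0,40],[0,0,0,0,0,0,40]]]' >/dev/null
python3 samp.py
```

```text
t 27.45 pos [495.4 224.3  23. ] turn [-0.   -0.01 -0.  ] shift [-0.06  0.02  0.04] F [-0.2 -0.2  0.3] M [-0.039  0.011  0.013] Mtool [-0.04  -0.006 -0.013] grip 0.992 0.0
t 28.25 pos [495.3 224.1  22.9] turn [-0.   -0.01 -0.  ] shift [-0.05  0.01  0.03] F [-1.5 -0.6  5.2] M [-0.353  0.184 -0.067] Mtool [-0.372 -0.141  0.067] grip 0.627 37.8
t 29.45 Mtool [ 0.006  0.013 -0.019] sd [0.029 0.019 0.022] My [ 0.029  0.023 -0.009  0.009 -0.014  0.036  0.034 -0.005] F [-0.09 -0.11 -5.85] pos [495.  224.1  97.3] z-axis [-0. -0. -1.] 0.628
t 30.65 Mtool [ 0.006 -0.35   0.002] sd [0.037 0.015 0.034] My [-0.335 -0.347 -0.37  -0.367 -0.351 -0.353 -0.356 -0.321] F [-0.05 -0.04 -5.73] pos [495.  224.1  97.3] z-axis [ 0.274 -0.032 -0.961] 0.624
t 31.85 Mtool [-0.006  0.046 -0.006] sd [0.03  0.026 0.023] My [0.073 0.037 0.084 0.014 0.003 0.04  0.064 0.052] F [ 0.07  0.04 -5.86] pos [495.  224.1  97.3] z-axis [-0. -0. -1.] 0.626
t 33.05 Mtool [ 0.003  0.392 -0.012] sd [0.027 0.024 0.026] My [0.406 0.4   0.412 0.389 0.375 0.401 0.417 0.336] F [ 0.17 -0.33 -5.84] pos [495.  224.1  97.3] z-axis [-0.274  0.032 -0.961] 0.626
t 34.25 Mtool [ 0.004 -0.029 -0.003] sd [0.034 0.028 0.029] My [ 0.012 -0.038  0.009 -0.044 -0.05  -0.051 -0.063 -0.006] F [-0.21 -0.19 -5.99] pos [495.  224.1  97.3] z-axis [-0. -0. -1.] 0.624
```

Red rattles: My is level at +0.046 after one tilt and −0.029 after the other, a 0.075 N m shift. I stand it on the counter as asked, then retake and lift it.

```bash
python3 -m crank '[[[0,0,0.5,0,0,0,40],[0,0,1,0,0,0,40],[0,0,0.9,0,0,0,40],[0,0,0.4,0,0,0,40],[0,0,0.18,0,0,0,40],[0,0,0,0,0,0,40],[0,0,0,0,0,0,40],[0,0,0,0,0,0,40]]]' >/dev/null; python3 p.py 494 224 22 -.117
python3 -m crank '[[[0,0,0,0,0,0,85],[0,0,0,0,0,0,85],[0,0,0,0,0,0,85],[0,0,0,0,0,0,85],[0,0,0,0,0,0,85],[0,0,0,0,0,0,85],[0,0,0,0,0,0,85],[0,0,0,0,0,0,85]]]' >/dev/null; python3 p.py 494 224 22 -.117
python3 -m crank '[[[0,0,0,0,0,0,40],[0,0,0,0,0,0,40],[0,0,0,0,0,0,40],[0,0,0,0,0,0,40],[0,0,0,0,0,0,40],[0,0,0,0,0,0,40],[0,0,0,0,0,0,40],[0,0,0,0,0,0,40]]]' 40 >/dev/null
python3 -m crank '[[[0,0,-0.4,0,0,0,40],[0,0,-0.8,0,0,0,40],[0,0,-1,0,0,0,40],[0,0,-0.9,0,0,0,40],[0,0,-0.6,0,0,0,40],[0,0,0,0,0,0,40],[0,0,0,0,0,0,40],[0,0,0,0,0,0,40]]]' >/dev/null
python3 - <<'E'
from h import *
print(atz("top",267.3,134,3),atz("scene",192.9,230.4,3))
E
python3 p.py 669 -47 115 -.117
```

```text
t 35.05 pos [495.3 224.2  23.1] turn [-0.   -0.01 -0.  ] shift [-0.05  0.01  0.04] F [-0.2 -0.2 -5.3] M [ 0.082  0.023 -0.028] Mtool [ 0.078 -0.033  0.028] grip 0.627 39.8
t 35.85 pos [495.  224.1  22.8] turn [-0.  0. -0.] shift [-0.04  0.01  0.03] F [ 0.4 -0.2 -0.8] M [ 0.004 -0.012  0.004] Mtool [ 0.005  0.011 -0.004] grip 0.994 0.0
[669.21941056 -50.48397506   3.        ] [671.65868425 -40.26717317   3.        ]
t 37.45 pos [494.2 223.9 114. ] turn [ 0.01  0.02 -0.  ] shift [ 8.21  9.95 -0.04] F [-0.7  0.1 -6.2] M [-0.016  0.043 -0.024] Mtool [-0.021 -0.041  0.024] grip 0.627 44.0
```

```bash
python3 -m crank '[[[0.2,0.25,0,0,0,0,40],[0.4,0.5,0,0,0,0,40],[0.6,0.73,0,0,0,0,40],[0.7,0.85,0,0,0,0,40],[0.7,0.85,0,0,0,0,40],[0.7,0.85,0,0,0,0,40],[0.7,0.85,0,0,0,0,40],[0.7,0.85,0,0,0,0,40]]]' >/dev/null
python3 -m crank '[[[0.7,0.85,0,0,0,0,40],[0.7,0.85,0,0,0,0,40],[0.7,0.85,0,0,0,0,40],[0.6,0.73,0,0,0,0,40],[0.4,0.5,0,0,0,0,40],[0.2,0.25,0,0,0,0,40],[0.2,0.2,0,0,0,0,40],[0,0,0,0,0,0,40]]]' >/dev/null
python3 -m crank '[[[0,0,0,0,0,0,40],[0,0,0,0,0,0,40],[0,0,0,0,0,0,40],[0,0,0,0,0,0,40],[0,0,0,0,0,0,40],[0,0,0,0,0,0,40],[0,0,0,0,0,0,40],[0,0,0,0,0,0,40]]]' >/dev/null
python3 p.py 670 -47 115 -.117
python3 - <<'E'
from h import *
import cv2
i=np.hstack([cv2.resize(capture("scene"),(400,300)),cv2.resize(capture("top"),(400,300))]);w=cv2.resize(capture("wrist"),(400,300))
cv2.imwrite("pics/end.png",np.vstack([i,np.hstack([w,w*0])]))
E
```

```text
t 39.85 pos [669.5 -47.1 115.3] turn [-0.  0. -0.] shift [ 0.02 -0.01  0.01] F [-0.4  0.  -6. ] M [-0.047  0.058 -0.01 ] Mtool [-0.054 -0.052  0.01 ] grip 0.63 44.1
```

View pics/end.png

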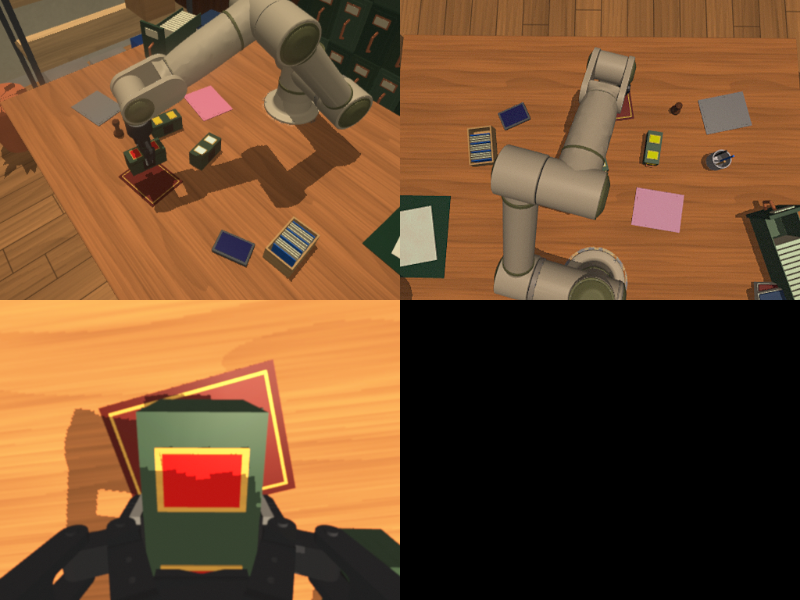

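The final view shows red held level over the dark red mat, with white and yellow standing. The mat corners in the wrist picture are at about (128,138), (348,78) and (378,241), which gives a last check on its centre.

```bash
python3 - <<'E'
from h import *
s=sense();c=[watz(s["eef_pos"],s["ee_rot"],*p,3) for p in((128,138),(348,78),(378,241))]
print(np.round(c,1),(c[0]+c[2])/2,s["dq"].round(3).max())
E
```

```text
[[ 724.9   49.7    3. ]
 [ 749.3 -125.6    3. ]
 [ 611.6 -146.7    3. ]] [668.24252921 -48.47170857   3.        ] 0.002
```

The wrist view puts the mat centre within 2 mm of the tool, so I hand in.

```bash
python3 -c "from rig import *;print(finish_job())"
```

```text
the job is handed in; nothing more can be done
None
```

The red-labelled case rattled (0.075 N m shift when rocked; white and yellow showed none), and I handed the job in at about 40 s with red held level and still about 90 mm above the middle of the dark red mat, white and yellow standing on the counter.

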